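Release the air key that was left latched

TASK

On the bench's air control box one of the four identical grey keys has been left latched down. With the fingertips tap every key lightly, one after another from the robot's left to its right, to find which one it is; then press that key firmly until it lets go and comes up level with the rest. Do not push the other three in, do not release the latched key before all four have been tapped, and leave the tools and parts lying around where they are.

Things in the scene. Friction and masses are not known exactly. Their poses are not given: they have to be found in the camera images.
- console: blue steel air control box fixed on the bench, 190 x 340 x 60 mm (x, y, z), origin at the centre of its underside on the bench, x away from the robot, y to the robot's left, z up. Keys on its flat deck in a row along y through its centre at y = +84, +28, -28 and -84 mm (left to right), each in a rim 4 mm high. A flat gauge 13 mm high lies on the far right corner.
- key_a: one of four identical grey keys, top 34 x 30 mm, order along the row varies. Origin: centre of its top face, z up. Top 78 mm above the bench when up, 73 latched, 68 at the end of travel. Up: gives from 2 N, +0.6 N/mm, springs back; 7 mm in (6 N) counts as pushed in. Latched: gives only above 5 N; pressed to 68 mm (about 9 N) it is freed and rises as the finger leaves. 0.3 N counts as a tap.
- key_b: one of four identical grey keys, top 34 x 30 mm, order along the row varies. Origin: centre of its top face, z up. Top 78 mm above the bench when up, 73 latched, 68 at the end of travel. Up: gives from 2 N, +0.6 N/mm, springs back; 7 mm in (6 N) counts as pushed in. Latched: gives only above 5 N; pressed to 68 mm (about 9 N) it is freed and rises as the finger leaves. 0.3 N counts as a tap.
- key_c: one of four identical grey keys, top 34 x 30 mm, order along the row varies. Origin: centre of its top face, z up. Top 78 mm above the bench when up, 73 latched, 68 at the end of travel. Up: gives from 2 N, +0.6 N/mm, springs back; 7 mm in (6 N) counts as pushed in. Latched: gives only above 5 N; pressed to 68 mm (about 9 N) it is freed and rises as the finger leaves. 0.3 N counts as a tap.
- key_d: one of four identical grey keys, top 34 x 30 mm, order along the row varies. Origin: centre of its top face, z up. Top 78 mm above the bench when up, 73 latched, 68 at the end of travel. Up: gives from 2 N, +0.6 N/mm, springs back; 7 mm in (6 N) counts as pushed in. Latched: gives only above 5 N; pressed to 68 mm (about 9 N) it is freed and rises as the finger leaves. 0.3 N counts as a tap.
- socket_tall: loose steel socket standing on the box's deck behind the key row, diameter 26 mm, 40 mm high; origin at the centre of its underside. Leave it.
- socket_short: loose steel socket standing on the box's deck at the left end of the key row, diameter 30 mm, 26 mm high; origin at the centre of its underside. Leave it.
- cup_big: loose aluminium filter cup, open upward, on the bench left of the box, diameter 86 mm, 28 mm high; origin at the centre of its underside. Leave it.
- cup_small: loose aluminium filter cup, open upward, on the bench right of the box, diameter 72 mm, 28 mm high; origin at the centre of its underside. Leave it.
- screwdriver: loose screwdriver with red handle lying on the bench beyond the box, along its x axis, handle to its -x. Leave it.
- spanner: loose steel spanner lying on the bench right of the small cup. Leave it.
- grease_can: loose closed grey can standing on the bench left of the big cup, diameter 72 mm, 100 mm high; origin at the centre of its underside. Leave it.
Mind the look-alikes: they are no part of the job. Several things have the shape of the spanner; the one meant has the colours described above.

How it is judged:
On the way, in this order (a step that is already met when the one before it is completed fails the run):
1. the leftmost key is tapped with the fingers while the latched key is still down (z of key_c in the frame of console below 0.0745 m and ((y of key_a in the frame of console between 0.064 and 0.104 m and contact force between key_a and the fingers above 0.3 N) or (y of key_b in the frame of console between 0.064 and 0.104 m and contact force between key_b and the fingers above 0.3 N) or (y of key_c in the frame of console between 0.064 and 0.104 m and contact force between key_c and the fingers above 0.3 N) or (y of key_d in the frame of console between 0.064 and 0.104 m and contact force between key_d and the fingers above 0.3 N))), for 0.02 s.
2. the second key is tapped with the fingers while the latched key is still down (z of key_c in the frame of console below 0.0745 m and ((y of key_a in the frame of console between 0.008 and 0.048 m and contact force between key_a and the fingers above 0.3 N) or (y of key_b in the frame of console between 0.008 and 0.048 m and contact force between key_b and the fingers above 0.3 N) or (y of key_c in the frame of console between 0.008 and 0.048 m and contact force between key_c and the fingers above 0.3 N) or (y of key_d in the frame of console between 0.008 and 0.048 m and contact force between key_d and the fingers above 0.3 N))), for 0.02 s.
3. the third key is tapped with the fingers while the latched key is still down (z of key_c in the frame of console below 0.0745 m and ((y of key_a in the frame of console between -0.048 and -0.008 m and contact force between key_a and the fingers above 0.3 N) or (y of key_b in the frame of console between -0.048 and -0.008 m and contact force between key_b and the fingers above 0.3 N) or (y of key_c in the frame of console between -0.048 and -0.008 m and contact force between key_c and the fingers above 0.3 N) or (y of key_d in the frame of console between -0.048 and -0.008 m and contact force between key_d and the fingers above 0.3 N))), for 0.02 s.
4. the rightmost key is tapped with the fingers while the latched key is still down (z of key_c in the frame of console below 0.0745 m and ((y of key_a in the frame of console between -0.104 and -0.064 m and contact force between key_a and the fingers above 0.3 N) or (y of key_b in the frame of console between -0.104 and -0.064 m and contact force between key_b and the fingers above 0.3 N) or (y of key_c in the frame of console between -0.104 and -0.064 m and contact force between key_c and the fingers above 0.3 N) or (y of key_d in the frame of console between -0.104 and -0.064 m and contact force between key_d and the fingers above 0.3 N))), for 0.02 s.
5. the latched key is pressed nearly to the bottom, at least 8 mm below its up height (z of key_c in the frame of console below 0.07 m and contact force between key_c and the fingers above 1 N), for 0.02 s.
6. the latched key has come up (z of key_c in the frame of console above 0.0765 m), for 0.2 s.
At the end, for the whole second after the job is handed in: All four keys stand up, each top within 1.5 mm of its full up height; every loose tool and part is at rest within 20 mm of where it was (z of each of key_a, key_b, key_c, key_d in the frame of console above 0.0765 m and not (distance of any of socket_tall, socket_short, cup_big, cup_small, screwdriver, spanner, grease_can from where it was at the start of the episode above 0.02 m) and linear speed of each of socket_tall, socket_short, cup_big, cup_small, screwdriver, spanner, grease_can below 0.02 m/s); the robot touches nothing.
It fails at once if one of the three up keys is pushed in 7 mm or more (z of any of key_a, key_b, key_d in the frame of console below 0.071 m).
It fails at once if a loose tool or part is moved or lifted by more than 20 mm (distance of any of socket_tall, socket_short, cup_big, cup_small, screwdriver, spanner, grease_can from where it was at the start of the episode above 0.02 m).
It also fails if it takes over 51 s, if anything falls off the work surface, if the arm or the gripper's body presses on something with over 40 N, if the wrist force passes 120 N, or if a joint passes its speed limit or range.

ROBOT

A 6-joint arm with a two-finger parallel gripper is mounted at the origin on the work surface. World frame = base frame: x ahead of the robot, y to its left, z up, the work surface at z = 0. Lengths are in m, angles in rad, forces in N, time in s.
With the tool pointing down it reaches from about 0.25 to 0.775 m from the base axis. Payload 4 kg.
Tool frame: the origin (TCP) lies between the finger pads; the fingertips stand 14 mm ahead of it and the grasp point (between the pads) lies 5 mm behind it; z points along the fingers, y is the direction in which the jaws open and shut (so a half turn about z gives the same grasp; the last joint's range is limited). The gripper opens to 94 mm and grips with 3 to 60 N. Pads are 16 mm wide; open, the fingers measure 119 mm over their backs; the gripper's body (75 mm by 177 mm) begins 78 mm behind the grasp point.
Start: joints at [-1.375, 0.087, 1.371, -0, 1.684, -0.103], TCP at [0.162, -0.526, 0.22] pointing down, gripper open.
Joint ranges: [-3.1, 3.1], [-0.76, 2.03], [0.27, 2.55], [-1.08, 4.22], [0.17, 2.65], [-2.57, 2.57]. Speed limits (rad/s): [2.79, 2.79, 3.14, 3.14, 3.14, 3.14].

INTERFACE

Orientations are given as [roll, pitch, yaw] about the fixed x, y, z axes, in that order (R = Rz(yaw) Ry(pitch) Rx(roll)).
In Python, from bench import robot, cams, spotter gives the robot as it stands.
- The arm moves only by the shell command python3 -m inch 'ROWS'. ROWS is JSON, a list of rows, each an object of numbers: "grip": the opening, from 0 (shut) to 1 (fully open); "dx", "dy", "dz": the shift along the tool's x, y, z in units of 25 mm (1.0 is 25 mm); "rx", "ry", "rz": the turn, a rotation vector about the tool's x, y, z in units of 5 degrees (1.0 is 5 degrees). A call has 1 to 12 rows; each row shifts and turns the pose as measured when the row begins, along the tool's axes as they then stand; what a row does not reach is not made up. A row lasts 1/8 s, in which the tool goes at most 62.5 mm and 10.7 degrees, less where a joint would pass 70% of its speed; a pose out of reach is approached as far as the arm can. A call is refused whole if a number of a shift passes 1 or a number of a turn 1, either way. A call with a gripper value outside its range is refused whole. The fingers move at their own pace and stop on an object; the grip force is fixed at half the most. Time passes only in rows, so rows that do not move let the fingers close. It gives the time, the measured TCP pose, the force and the opening at its end, in the units of the state.
- robot.get_obs(): the state, without advancing time (a new reading comes with each control period).
- cams.snapshot(name): name is "side" or "top" or "wrist"; returns a dict with "frame" (480x640x3 uint8, red, green, blue), "intrinsics" (3x3 intrinsics, pixels), "k1" (the pictures are not rectified: a ray, as slopes to the right and down, at radius r is drawn at 1 + k1 r^2 times it, then the intrinsics apply), "eye" and "orientation" of the camera in the world. Camera axes: x right, y up, looking along -z (the intrinsics and any distortion apply to the point x, -y, -z); pixel columns grow to the right and rows downward; lengths in m; the calibration is good to about 2 mm. A picture is of the moment at which its call begins. There is no depth.
- robot.close_job(): hands the job in, once; it reports no verdict.
Trained networks look in a picture, given as the dict that the camera call returned (one of the last four; its "shot" number tells which), for a name from the list of things; names that differ only in an ending like _2 or _b are one class to them, and where a whole thing is asked for, a point or a joint stands for the part that bears it (a point fixed in the world has none). Each returns a list of dicts, best first, with "score" (0 to 1); they miss things now and then, are a little off and sometimes report something else, mostly with a low value. They report only what shows in the picture. A call takes as long as a camera call. They do not tell look-alikes from the thing itself.
- spotter.regions_of(picture, query): "pixels" (480x640 bool, what is visible of it) and "extent" ([left, top, right, bottom] in pixels, round what is visible of it).
- spotter.place_of(picture, query): "pixel" ([column, row] in pixels: a listed point, or the origin of a listed thing).
The state is a dict: "time": time; "joint_positions": joint angles; "qvel": joint speeds; "joint_torque": joint torques, N m; "tool_pos": TCP position; "ee_rot": TCP orientation; "wrist_force": force on the tool from outside, world axes, zero at the start; "wrist_torque": the same for the moment, N m; "width": finger opening in m.
Only numpy, scipy, OpenCV 4.12 (cv2) and the standard library are available. Lean on these libraries where they do the work, as an engineer would, in place of code of your own. Each camera call takes 0.05 s, during which the arm holds its last target.

## Working session

There is one attempt and no reset: what is moved stays moved. The work goes in short steps, Python scripts to look and compute and a shell command to move; the robot and the scene stay as the last step left them, time stands still between calls to the robot, and variables do not carry over. Pictures are saved under pics/ and viewed, and the job is handed in when it is done.

```bash
ls; mkdir -p pics
python3 - <<'E'
from bench import robot,cams,spotter
import cv2
print(robot.get_obs())
for n in ["top","side"]:
    p=cams.snapshot(n); cv2.imwrite(f"pics/{n}0.png",p["frame"][:,:,::-1])
    print(n,p["intrinsics"],p["k1"],p["eye"],p["orientation"],p["shot"])
    for q in ["console","key_a","socket_tall","socket_short"]:
        try: print(q,[(d["pixel"],round(d["score"],2)) for d in spotter.place_of(p,q)])
        except Exception as e: print(q,e)
E
```

```text
pics
{'time': 0.0, 'joint_positions': array([-1.37512324e+00,  8.79590819e-02,  1.37220234e+00,  6.67681540e-06,
        1.68357503e+00, -1.03113441e-01]), 'qvel': array([ 8.53150074e-04, -2.00535635e-03, -2.30267939e-03, -1.02861142e-03,
        8.89279306e-05,  1.39075102e-03]), 'joint_torque': array([-6.70698828e-04, -3.40182281e+01, -3.02429080e+01,  7.17560481e-02,
        3.29865539e-02, -1.58444573e-04]), 'tool_pos': array([ 0.1617926 , -0.52514815,  0.21832823]), 'ee_rot': array([-3.13946092e+00, -2.27263705e-04,  2.98787029e-01]), 'wrist_force': array([1.39900595, 0.06293505, 0.39412877]), 'wrist_torque': array([ 0.01403901, -0.04323561,  0.00894097]), 'width': 0.0940270651295058}
top [[489.60662282   0.         312.99515962]
 [  0.         489.60662282 241.53424779]
 [  0.           0.           1.        ]] -0.012815166148975361 [0.32208732 0.00974249 1.24489381] [ 0.18312444 -0.01568358 -1.59975355] 1
console [([346.7, 243.7], 0.83), ([198.2, 219.7], 0.53)]
key_a [([312.7, 234.0], 0.68), ([198.5, 220.9], 0.65), ([358.8, 238.7], 0.61), ([383.1, 243.8], 0.52), ([332.8, 242.2], 0.43)]
socket_tall [([380.6, 214.8], 0.49)]
socket_short [([283.7, 252.1], 0.44)]
side [[513.81466012   0.         314.38600334]
 [  0.         513.81466012 246.05119545]
 [  0.           0.           1.        ]] -0.08902330276475637 [-0.02316116 -1.17848892  0.81041005] [ 1.04764591 -0.01413375 -0.4414624 ] 2
console [([328.3, 279.3], 0.89), ([339.4, 271.8], 0.34)]
key_a [([322.9, 251.9], 0.58), ([338.0, 273.8], 0.49), ([332.7, 259.6], 0.46), ([320.5, 240.6], 0.45), ([397.0, 267.1], 0.28)]
socket_tall [([367.1, 271.7], 0.55)]
socket_short [([297.6, 240.5], 0.49), ([386.7, 358.7], 0.42)]
```

View pics/top0.png

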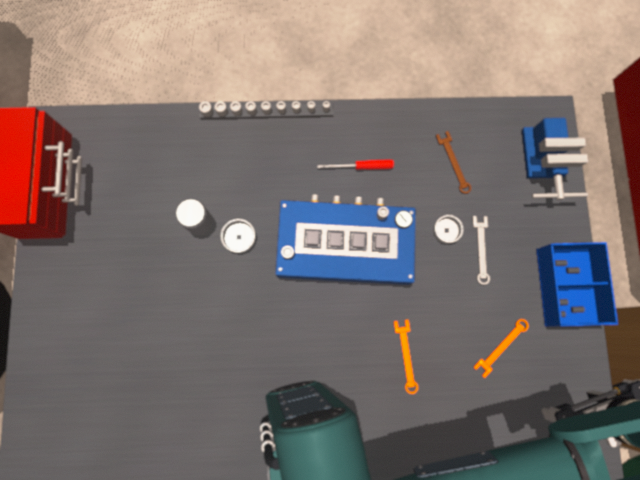

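View pics/side0.png

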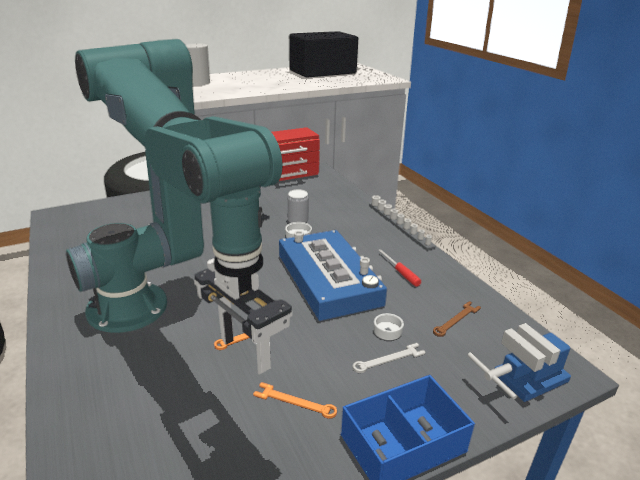

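The top view shows the blue box at about (346,243). The keys run from (313,238) to (381,242), with the short socket at (287,252) left of them, the tall socket at (383,212) and the gauge at (403,218). Next I'll measure their positions.

```bash
cat > h.py <<'E'
import numpy as np, cv2
from scipy.spatial.transform import Rotation as R
def ray(p,px):
    K=p["intrinsics"]; d=np.array([[(px[0]-K[0,2])/K[0,0],(px[1]-K[1,2])/K[1,1]]])[0]
    u=d.copy()
    for _ in range(20): u=d/(1+p["k1"]*(u@u))
    o=np.asarray(p["orientation"]); M=R.from_euler("xyz",o).as_matrix()
    return np.asarray(p["eye"]), M@np.array([u[0],-u[1],-1.])
def at(p,px,z):
    e,d=ray(p,px); return e+d*(z-e[2])/d[2]
def proj(p,X):
    M=R.from_euler("xyz",np.asarray(p["orientation"])).as_matrix()
    c=M.T@(np.asarray(X)-p["eye"]); u=np.array([c[0],-c[1]])/-c[2]; u=u*(1+p["k1"]*(u@u)); K=p["intrinsics"]
    return np.array([K[0,0]*u[0]+K[0,2],K[1,1]*u[1]+K[1,2]])
E
python3 - <<'E'
from bench import robot,cams,spotter
from h import *
p=cams.snapshot("top"); f=p["frame"]
c=cv2.resize(f[190:295,265:425],None,fx=5,fy=5,interpolation=cv2.INTER_CUBIC)[:,:,::-1]; cv2.imwrite("pics/c1.png",c)
for q,z in [("key_a",.075),("console",.06),("socket_tall",.1),("socket_short",.086)]:
    for d in spotter.regions_of(p,q):
        m=d["pixels"]; ys,xs=np.nonzero(m); ct=(xs.mean(),ys.mean())
        r=cv2.minAreaRect(np.c_[xs,ys].astype(np.float32))
        print(q,round(d["score"],2),np.round(ct,1),m.sum(),d["extent"],np.round(at(p,ct,z),4),r)
E
```

```text
key_a 0.75 [380.  241.2] 185 [371.5, 237.0, 389.4, 249.9] [ 0.5347 -0.1781  0.075 ] ((380.0, 241.0), (14.0, 12.0), 90.0)
key_a 0.67 [448.1 229.1] 636 [434.3, 214.7, 463.0, 243.3] [ 0.5605 -0.3475  0.075 ] ((448.25006103515625, 229.75003051757812), (26.870054244995117, 27.577163696289062), 45.0)
key_a 0.65 [357.2 240. ] 180 [352.4, 232.0, 366.6, 245.1] [ 0.5392 -0.1227  0.075 ] ((357.0, 239.5), (15.0, 12.0), 90.0)
key_a 0.6 [311.3 237. ] 156 [303.3, 229.9, 316.7, 243.9] [ 0.5495 -0.011   0.075 ] ((311.5, 237.5), (13.0, 13.0), 0.0)
key_a 0.52 [334.5 239.2] 163 [330.3, 231.3, 344.3, 247.4] [ 0.5425 -0.0673  0.075 ] ((334.5, 239.0), (14.0, 11.0), 90.0)
console 0.55 [345.6 242.2] 9257 [278.1, 195.1, 416.8, 283.2] [ 0.5372 -0.0955  0.06  ] ((346.4975280761719, 238.54270935058594), (139.62937927246094, 85.2323989868164), 3.2704875469207764)
socket_tall 0.53 [238.8 235.3] 941 [218.8, 219.3, 257.2, 250.6] [0.5531 0.1616 0.1   ] ((239.0, 235.5), (33.0, 34.0), 90.0)
socket_short 0.7 [286.7 251.6] 146 [279.4, 243.7, 295.2, 258.8] [0.5133 0.0491 0.086 ] ((286.79998779296875, 251.60000610351562), (13.416407585144043, 12.521980285644531), 63.43495178222656)
```

View pics/c1.png

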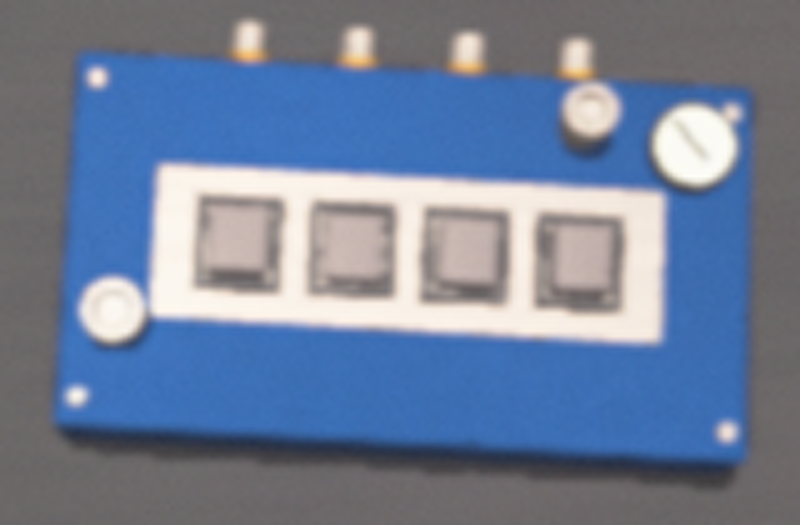

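The crop shows the four rims at crop pixels (240,243), (352,249), (466,255) and (580,262), plus the deck corners. I'll fit the box pose from these.

Run:
```python
from bench import robot,cams,spotter
from h import *
p=cams.snapshot("top")
f=lambda q:((q[0]+.5)/5-.5+265,(q[1]+.5)/5-.5+190)
W=lambda L,z:np.array([at(p,f(q),z) for q in L])
rim=W([(240,243),(352,249),(466,255),(580,262)],.064)
cor=W([(82,52),(750,90),(745,460),(60,425)],.06)
scr=W([(97,77),(733,112),(727,432),(77,396)],.061)
pl=W([(158,163),(665,192),(662,343),(150,318)],.06)
for n,a in [("rim",rim),("cor",cor),("scr",scr),("plate",pl)]: print(n,a[:,:2].round(4).tolist(),a.mean(0).round(4))
print([np.linalg.norm(cor[i]-cor[(i+1)%4]).round(4) for i in range(4)])
v=rim[0]-rim[3];print("yaw rim",np.arctan2(-v[0],v[1]),np.linalg.norm(v))
for a in(cor,scr,pl):
  for i,j in((0,1),(3,2)):
    v=a[i]-a[j];print(np.arctan2(-v[0],v[1]).round(4))
  for i,j in((0,3),(1,2)):
    v=a[i]-a[j];print(" x",np.arctan2(v[1],v[0]).round(4))
s=cams.snapshot("side"); cv2.imwrite("pics/s1.png",cv2.resize(s["frame"][225:320,270:400],None,fx=6,fy=6,interpolation=cv2.INTER_CUBIC)[:,:,::-1])
print([proj(s,[*r[:2],.064]).round(1).tolist() for r in rim],[proj(s,r).round(1).tolist() for r in cor])
```

```text
rim [[0.5485, -0.0144], [0.5441, -0.0693], [0.5397, -0.1253], [0.5347, -0.1813]] [ 0.5417 -0.0976  0.064 ]
cor [[0.6485, 0.0617], [0.6207, -0.272], [0.4354, -0.2572], [0.4616, 0.0755]] [ 0.5415 -0.098   0.06  ]
scr [[0.6352, 0.0544], [0.6093, -0.2625], [0.4492, -0.249], [0.4754, 0.067]] [ 0.5423 -0.0975  0.061 ]
plate [[0.5907, 0.025], [0.5696, -0.2261], [0.494, -0.2201], [0.5131, 0.0307]] [ 0.5418 -0.0976  0.06  ]
[np.float64(0.3348), np.float64(0.1859), np.float64(0.3337), np.float64(0.1874)]
yaw rim -0.08277568889472398 0.16746202328550086
-0.0832
-0.0786
 x -0.074
 x -0.08
-0.0814
-0.0828
 x -0.0789
 x -0.0838
-0.0839
-0.0759
 x -0.073
 x -0.08
[[317.5, 245.7], [324.4, 254.9], [332.0, 264.8], [339.9, 275.5]] [[335.9, 229.1], [385.7, 286.9], [318.6, 301.2], [278.2, 239.0]]
```

View pics/s1.png

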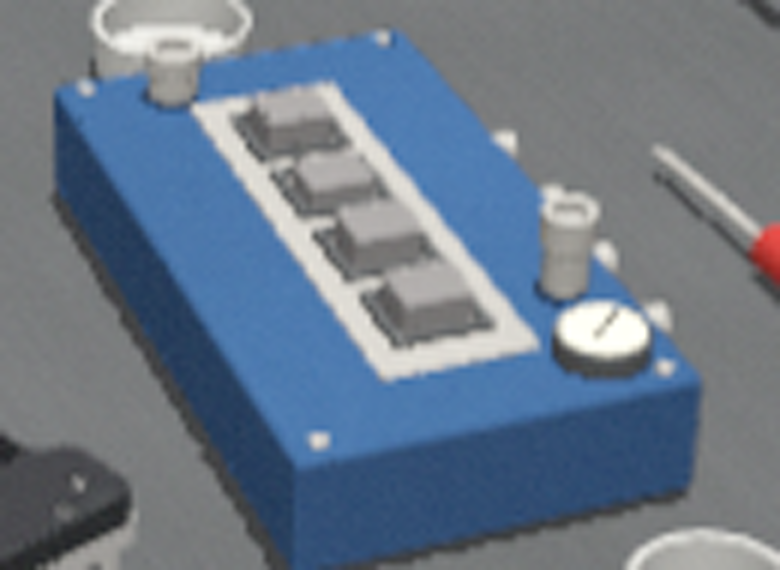

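The side view agrees with the fit: the box is centred at (0.542, -0.098) with yaw -0.082. The second key looks lower, but I'll settle that by touch. First I'll shut and square the gripper, then travel.

```bash
python3 -m inch '[{"grip":0,"rz":1},{"grip":0,"rz":1},{"grip":0,"rz":1},{"grip":0,"rz":1},{"grip":0,"rz":0.4},{"grip":0,"dx":1,"dy":-1},{"grip":0,"dx":1,"dy":-1},{"grip":0,"dx":1,"dy":-1},{"grip":0,"dx":1,"dy":-1}]'
cat > st.py <<'E'
from bench import robot
from h import *
o=robot.get_obs(); t=np.array(o["tool_pos"]); M=R.from_euler("xyz",o["ee_rot"]).as_matrix()
print("t",o["time"],"tcp",t.round(4),"rpy",np.round(o["ee_rot"],4),"w",round(o["width"],4),"F",np.round(o["wrist_force"],2),"tipz",round(t[2]+M[2,2]*.014,4))
for i,y in enumerate((.084,.028,-.028,-.084)):
    k=np.array([.5418+.0814*y,-.0976+.9967*y,.09]); d=k-(t+M[:,2]*.014); print("key",i+1,"units to tip z .09:",(M.T@d/.025).round(2))
print("rot units",(R.from_matrix(M.T@R.from_euler("xyz",[np.pi,0,-.0815]).as_matrix()).as_rotvec()/np.radians(5)).round(2))
E
python3 st.py
```

```text
t 0.85 tcp [ 0.1619 -0.5257  0.2195] rpy [3.1415 0.     0.2988] w 0.0936 F [-0.44 -1.08  0.41] tipz 0.2055
key 1 units to tip z .09: [ 20.81 -15.01   4.62]
key 2 units to tip z .09: [ 19.98 -12.93   4.62]
key 3 units to tip z .09: [ 19.15 -10.85   4.62]
key 4 units to tip z .09: [18.32 -8.77  4.62]
rot units [ 0.   -0.    4.36]invalid input at $[0]: expected keys grip, dx, dy, dz, rx, ry, rz
```

All seven fields are needed in each row.

```bash
python3 -m inch '[{"grip":0,"dx":0,"dy":0,"dz":0,"rx":0,"ry":0,"rz":1},{"grip":0,"dx":0,"dy":0,"dz":0,"rx":0,"ry":0,"rz":1},{"grip":0,"dx":0,"dy":0,"dz":0,"rx":0,"ry":0,"rz":1},{"grip":0,"dx":0,"dy":0,"dz":0,"rx":0,"ry":0,"rz":1},{"grip":0,"dx":0,"dy":0,"dz":0,"rx":0,"ry":0,"rz":0.4},{"grip":0,"dx":1,"dy":-1,"dz":0,"rx":0,"ry":0,"rz":0},{"grip":0,"dx":1,"dy":-1,"dz":0,"rx":0,"ry":0,"rz":0},{"grip":0,"dx":1,"dy":-1,"dz":0,"rx":0,"ry":0,"rz":0}]'; python3 st.py
```

```text
time: 1.85
tool_pos: [0.2441, -0.4583, 0.2191]
ee_rot: [3.141, 0.0, -0.104]
wrist_force: [0.4, -0.4, 0.1]
width: 0.0177
t 1.85 tcp [ 0.2441 -0.4583  0.2191] rpy [ 3.1414e+00  3.0000e-04 -1.0360e-01] w 0.0177 F [ 0.43 -0.41  0.11] tipz 0.2051
key 1 units to tip z .09: [ 10.28 -18.94   4.6 ]
key 2 units to tip z .09: [ 10.33 -16.7    4.6 ]
key 3 units to tip z .09: [ 10.38 -14.46   4.6 ]
key 4 units to tip z .09: [ 10.43 -12.22   4.6 ]
rot units [ 0.    0.   -0.25]
```

```bash
python3 -m inch '[{"grip":0,"dx":0.6,"dy":-1,"dz":0,"rx":0,"ry":0,"rz":-0.2},{"grip":0,"dx":0.6,"dy":-1,"dz":0,"rx":0,"ry":0,"rz":0},{"grip":0,"dx":0.6,"dy":-1,"dz":0,"rx":0,"ry":0,"rz":0},{"grip":0,"dx":0.6,"dy":-1,"dz":0,"rx":0,"ry":0,"rz":0},{"grip":0,"dx":0.6,"dy":-1,"dz":0,"rx":0,"ry":0,"rz":0},{"grip":0,"dx":0.6,"dy":-1,"dz":0,"rx":0,"ry":0,"rz":0},{"grip":0,"dx":0.6,"dy":-1,"dz":0,"rx":0,"ry":0,"rz":0},{"grip":0,"dx":0.6,"dy":-1,"dz":0,"rx":0,"ry":0,"rz":0},{"grip":0,"dx":0.6,"dy":-1,"dz":0,"rx":0,"ry":0,"rz":0},{"grip":0,"dx":0.6,"dy":-1,"dz":0,"rx":0,"ry":0,"rz":0},{"grip":0,"dx":0.6,"dy":-1,"dz":0,"rx":0,"ry":0,"rz":0},{"grip":0,"dx":0.6,"dy":-1,"dz":0,"rx":0,"ry":0,"rz":0}]'; python3 st.py
```

```text
time: 3.35
tool_pos: [0.4562, -0.1649, 0.2204]
ee_rot: [3.139, -0.003, -0.085]
wrist_force: [0.2, -0.8, -0.3]
width: -0.0
t 3.35 tcp [ 0.4562 -0.1649  0.2204] rpy [ 3.1392 -0.0034 -0.085 ] w -0.0 F [ 0.2  -0.8  -0.27] tipz 0.2064
key 1 units to tip z .09: [ 3.15 -6.35  4.65]
key 2 units to tip z .09: [ 3.16 -4.11  4.66]
key 3 units to tip z .09: [ 3.17 -1.87  4.66]
key 4 units to tip z .09: [3.18 0.37 4.67]
rot units [ 0.03 -0.04 -0.04]
```

```bash
python3 -m inch '[{"grip":0,"dx":0.5,"dy":-1,"dz":0,"rx":0,"ry":0,"rz":0},{"grip":0,"dx":0.5,"dy":-1,"dz":0,"rx":0,"ry":0,"rz":0},{"grip":0,"dx":0.5,"dy":-1,"dz":0,"rx":0,"ry":0,"rz":0},{"grip":0,"dx":0.5,"dy":-1,"dz":0.3,"rx":0,"ry":0,"rz":0},{"grip":0,"dx":0.5,"dy":-1,"dz":0.5,"rx":0,"ry":0,"rz":0},{"grip":0,"dx":0.5,"dy":-1,"dz":0.5,"rx":0,"ry":0,"rz":0},{"grip":0,"dx":0,"dy":0,"dz":0.5,"rx":0,"ry":0,"rz":0},{"grip":0,"dx":0,"dy":0,"dz":0.5,"rx":0,"ry":0,"rz":0},{"grip":0,"dx":0,"dy":0,"dz":0,"rx":0,"ry":0,"rz":0}]'; python3 st.py
```

```text
time: 4.47
tool_pos: [0.5468, -0.0168, 0.1612]
ee_rot: [3.138, -0.005, -0.083]
wrist_force: [0.4, -0.2, 0.0]
width: 0.0006
t 4.475 tcp [ 0.5468 -0.0168  0.1612] rpy [ 3.1375 -0.0049 -0.0829] w 0.0006 F [ 0.44 -0.22  0.05] tipz 0.1472
key 1 units to tip z .09: [ 0.05 -0.14  2.29]
key 2 units to tip z .09: [0.05 2.1  2.3 ]
key 3 units to tip z .09: [0.06 4.34 2.31]
key 4 units to tip z .09: [0.06 6.58 2.32]
rot units [ 0.05 -0.06 -0.02]
```

```bash
python3 -m inch '[{"grip":0,"dx":0.05,"dy":-0.14,"dz":0.5,"rx":0,"ry":0,"rz":0},{"grip":0,"dx":0,"dy":0,"dz":0.5,"rx":0,"ry":0,"rz":0},{"grip":0,"dx":0,"dy":0,"dz":0.5,"rx":0,"ry":0,"rz":0},{"grip":0,"dx":0,"dy":0,"dz":0.5,"rx":0,"ry":0,"rz":0},{"grip":0,"dx":0,"dy":0,"dz":0,"rx":0,"ry":0,"rz":0}]'; python3 st.py
python3 - <<'E'
from bench import cams
import cv2
for n,(a,b,c,d) in {"top":(190,295,265,425),"side":(205,320,270,400)}.items():
    p=cams.snapshot(n); cv2.imwrite(f"pics/{n}_k1.png",cv2.resize(p["frame"][a:b,c:d],None,fx=5,fy=5,interpolation=cv2.INTER_CUBIC)[:,:,::-1])
E
```

```text
time: 5.1
tool_pos: [0.5482, -0.0152, 0.1081]
ee_rot: [3.137, -0.005, -0.086]
wrist_force: [-0.6, -0.3, 0.2]
width: 0.0005
t 5.1 tcp [ 0.5482 -0.0152  0.1081] rpy [ 3.1371 -0.0053 -0.0855] w 0.0005 F [-0.58 -0.3   0.24] tipz 0.0941
key 1 units to tip z .09: [ 0.01 -0.06  0.17]
key 2 units to tip z .09: [0.02 2.18 0.18]
key 3 units to tip z .09: [0.03 4.42 0.19]
key 4 units to tip z .09: [0.04 6.66 0.2 ]
rot units [ 0.05 -0.06 -0.05]
```

View pics/side_k1.png

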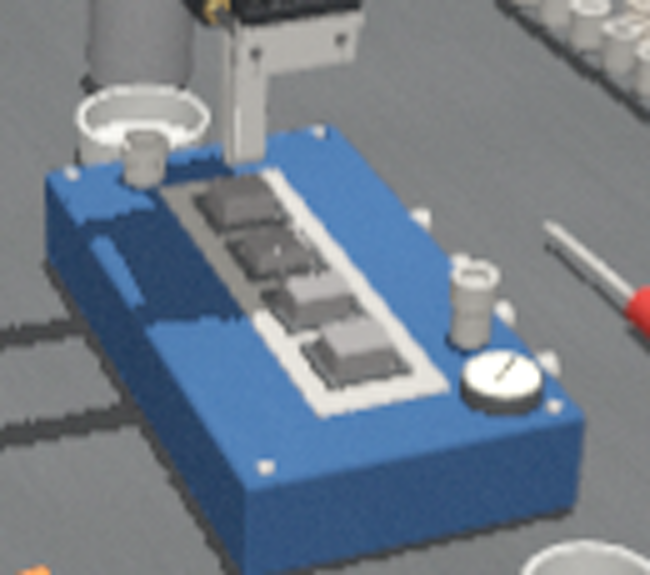

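Only the shut fingertips show, at about (245,160), above and slightly behind key 1 at (240,200), which fits the tip height of 94 mm. I'll go down in steps.

```bash
python3 -m inch '[{"grip":0,"dx":0,"dy":-0.06,"dz":0.4,"rx":0,"ry":0,"rz":0},{"grip":0,"dx":0,"dy":0,"dz":0.1,"rx":0,"ry":0,"rz":0},{"grip":0,"dx":0,"dy":0,"dz":0,"rx":0,"ry":0,"rz":0}]'; python3 st.py;  python3 -m inch '[{"grip":0,"dx":0,"dy":0,"dz":0.1,"rx":0,"ry":0,"rz":0},{"grip":0,"dx":0,"dy":0,"dz":0,"rx":0,"ry":0,"rz":0}]';python3 st.py
```

```text
time: 5.58
tool_pos: [0.5503, -0.0137, 0.0976]
ee_rot: [3.137, -0.011, -0.085]
wrist_force: [0.8, 0.3, -0.6]
width: 0.0006
t 5.575 tcp [ 0.5503 -0.0137  0.0976] rpy [ 3.137  -0.0106 -0.0853] w 0.0006 F [ 0.84  0.26 -0.6 ] tipz 0.0836
key 1 units to tip z .09: [-0.07  0.01 -0.26]
key 2 units to tip z .09: [-0.06  2.25 -0.25]
key 3 units to tip z .09: [-0.05  4.49 -0.23]
key 4 units to tip z .09: [-0.04  6.73 -0.22]
rot units [ 0.05 -0.12 -0.04]
time: 5.82
tool_pos: [0.5505, -0.0137, 0.0953]
ee_rot: [3.137, -0.011, -0.085]
wrist_force: [-0.6, 0.6, -0.0]
width: 0.0004
t 5.825 tcp [ 0.5505 -0.0137  0.0953] rpy [ 3.1369 -0.0113 -0.0852] w 0.0004 F [-0.62  0.65 -0.  ] tipz 0.0813
key 1 units to tip z .09: [-0.08  0.01 -0.35]
key 2 units to tip z .09: [-0.07  2.25 -0.34]
key 3 units to tip z .09: [-0.06  4.49 -0.33]
key 4 units to tip z .09: [-0.05  6.73 -0.32]
rot units [ 0.05 -0.13 -0.04]
```

```bash
python3 -m inch '[{"grip":0,"dx":-0.05,"dy":0,"dz":0.1,"rx":0,"ry":-0.1,"rz":0}]';  python3 -m inch '[{"grip":0,"dx":0,"dy":0,"dz":0.08,"rx":0,"ry":0,"rz":0}]';python3 st.py
```

```text
time: 5.95
tool_pos: [0.5495, -0.0137, 0.0931]
ee_rot: [3.137, -0.003, -0.085]
wrist_force: [0.2, -0.7, 0.3]
width: 0.0003
time: 6.08
tool_pos: [0.5494, -0.0137, 0.0912]
ee_rot: [3.137, -0.002, -0.085]
wrist_force: [-1.1, 1.5, 2.1]
width: 0.0005
t 6.075 tcp [ 0.5494 -0.0137  0.0912] rpy [ 3.1369e+00 -2.5000e-03 -8.5400e-02] w 0.0005 F [-1.11  1.51  2.13] tipz 0.0772
key 1 units to tip z .09: [-0.03  0.01 -0.51]
key 2 units to tip z .09: [-0.02  2.25 -0.5 ]
key 3 units to tip z .09: [-0.01  4.49 -0.49]
key 4 units to tip z .09: [-0.    6.73 -0.48]
rot units [ 0.05 -0.03 -0.04]
```

```bash
python3 -m inch '[{"grip":0,"dx":0,"dy":0,"dz":0.06,"rx":0,"ry":0,"rz":0}]';  python3 st.py|head -1
```

```text
time: 6.2
tool_pos: [0.5494, -0.0137, 0.09]
ee_rot: [3.137, -0.003, -0.085]
wrist_force: [-1.3, -0.2, 2.7]
width: 0.0002
t 6.2 tcp [ 0.5494 -0.0137  0.09  ] rpy [ 3.1369e+00 -2.5000e-03 -8.5300e-02] w 0.0002 F [-1.31 -0.17  2.67] tipz 0.076
```

Key 1 made contact at 77–78 mm and read 2.7 N at 76 mm, so it is up. On to key 2.

```bash
python3 -m inch '[{"grip":0,"dx":0,"dy":0,"dz":-0.5,"rx":0,"ry":0,"rz":0},{"grip":0,"dx":0,"dy":0.3,"dz":-0.3,"rx":0,"ry":0,"rz":0},{"grip":0,"dx":0,"dy":0.7,"dz":0,"rx":0,"ry":0,"rz":0},{"grip":0,"dx":0,"dy":0.7,"dz":0,"rx":0,"ry":0,"rz":0},{"grip":0,"dx":0,"dy":0.4,"dz":0,"rx":0,"ry":0,"rz":0},{"grip":0,"dx":0,"dy":0,"dz":0,"rx":0,"ry":0,"rz":0}]';  python3 st.py
```

```text
time: 6.95
tool_pos: [0.5445, -0.0709, 0.1114]
ee_rot: [3.136, -0.003, -0.087]
wrist_force: [0.7, -0.7, -0.4]
width: 0.0002
t 6.95 tcp [ 0.5445 -0.0709  0.1114] rpy [ 3.136e+00 -2.900e-03 -8.700e-02] w 0.0002 F [ 0.68 -0.66 -0.38] tipz 0.0974
key 1 units to tip z .09: [-0.04 -2.29  0.28]
key 2 units to tip z .09: [-0.02 -0.05  0.29]
key 3 units to tip z .09: [-0.01  2.19  0.31]
key 4 units to tip z .09: [0.   4.43 0.32]
rot units [ 0.06 -0.03 -0.06]
```

```bash
python3 -m inch '[{"grip":0,"dx":-0.02,"dy":-0.05,"dz":0.4,"rx":0,"ry":0,"rz":0},{"grip":0,"dx":0,"dy":0,"dz":0.2,"rx":0,"ry":0,"rz":0},{"grip":0,"dx":0,"dy":0,"dz":0,"rx":0,"ry":0,"rz":0}]'; python3 st.py;  python3 -m inch '[{"grip":0,"dx":0,"dy":0,"dz":0.1,"rx":0,"ry":0,"rz":0}]'
```

```text
time: 7.32
tool_pos: [0.5435, -0.0689, 0.0942]
ee_rot: [3.137, -0.001, -0.086]
wrist_force: [-0.5, 0.0, 0.0]
width: 0.0004
t 7.325 tcp [ 0.5435 -0.0689  0.0942] rpy [ 3.137e+00 -8.000e-04 -8.640e-02] w 0.0004 F [-0.52  0.01  0.04] tipz 0.0802
key 1 units to tip z .09: [ 0.02 -2.21 -0.4 ]
key 2 units to tip z .09: [ 0.03  0.03 -0.39]
key 3 units to tip z .09: [ 0.04  2.27 -0.38]
key 4 units to tip z .09: [ 0.05  4.51 -0.37]
rot units [ 0.05 -0.01 -0.06]
time: 7.45
tool_pos: [0.5436, -0.0686, 0.0917]
ee_rot: [3.137, -0.001, -0.086]
wrist_force: [0.0, 0.2, -0.5]
width: 0.0005
```

```bash
for i in 1; do python3 -m inch '[{"grip":0,"dx":0,"dy":0,"dz":0.08,"rx":0,"ry":0,"rz":0}]'; python3 -m inch '[{"grip":0,"dx":0,"dy":0,"dz":0.05,"rx":0,"ry":0,"rz":0}]'; done; python3 st.py|head -1
```

```text
time: 7.58
tool_pos: [0.5436, -0.0683, 0.0895]
ee_rot: [3.137, -0.001, -0.085]
wrist_force: [0.6, 0.5, -0.4]
width: 0.0005
time: 7.7
tool_pos: [0.5437, -0.0682, 0.0882]
ee_rot: [3.137, -0.001, -0.085]
wrist_force: [0.1, -0.3, -0.1]
width: 0.0003
t 7.7 tcp [ 0.5437 -0.0682  0.0882] rpy [ 3.137e+00 -1.200e-03 -8.530e-02] w 0.0003 F [ 0.07 -0.27 -0.11] tipz 0.0742
```

There is no contact at 74.2 mm, so key 2 is the low one. I'll tap it in small steps.

```bash
python3 -m inch '[{"grip":0,"dx":0,"dy":0,"dz":0.04,"rx":0,"ry":0,"rz":0}]'; python3 -m inch '[{"grip":0,"dx":0,"dy":0,"dz":0.03,"rx":0,"ry":0,"rz":0}]'; python3 st.py|head -1
```

```text
time: 7.82
tool_pos: [0.5438, -0.0682, 0.0874]
ee_rot: [3.137, -0.001, -0.085]
wrist_force: [-0.3, 0.3, 3.0]
width: 0.0004
time: 7.95
tool_pos: [0.5438, -0.0683, 0.0873]
ee_rot: [3.137, -0.002, -0.085]
wrist_force: [-1.2, 0.3, 3.6]
width: 0.0004
t 7.95 tcp [ 0.5438 -0.0683  0.0873] rpy [ 3.137e+00 -1.600e-03 -8.520e-02] w 0.0004 F [-1.22  0.31  3.63] tipz 0.0733
```

Key 2 resists at 73.3 mm with 3.6 N and doesn't give, so it is the latched key and has been tapped. On to key 3.

```bash
python3 -m inch '[{"grip":0,"dx":0,"dy":0,"dz":-0.5,"rx":0,"ry":0,"rz":0},{"grip":0,"dx":0,"dy":0.2,"dz":-0.4,"rx":0,"ry":0,"rz":0},{"grip":0,"dx":0,"dy":0.7,"dz":0,"rx":0,"ry":0,"rz":0},{"grip":0,"dx":0,"dy":0.7,"dz":0,"rx":0,"ry":0,"rz":0},{"grip":0,"dx":0,"dy":0.4,"dz":0,"rx":0,"ry":0,"rz":0},{"grip":0,"dx":0,"dy":0.1,"dz":0,"rx":0,"ry":0,"rz":0},{"grip":0,"dx":0,"dy":0,"dz":0,"rx":0,"ry":0,"rz":0}]';  python3 st.py
```

```text
time: 8.82
tool_pos: [0.5389, -0.1256, 0.1113]
ee_rot: [3.136, -0.002, -0.087]
wrist_force: [0.4, 0.3, -0.7]
width: 0.0005
t 8.825 tcp [ 0.5389 -0.1256  0.1113] rpy [ 3.1364e+00 -2.2000e-03 -8.7400e-02] w 0.0005 F [ 0.38  0.35 -0.73] tipz 0.0973
key 1 units to tip z .09: [-0.   -4.49  0.27]
key 2 units to tip z .09: [ 0.01 -2.25  0.28]
key 3 units to tip z .09: [ 0.02 -0.01  0.29]
key 4 units to tip z .09: [0.04 2.23 0.31]
rot units [ 0.06 -0.02 -0.07]
```

```bash
python3 -m inch '[{"grip":0,"dx":0,"dy":0,"dz":0.4,"rx":0,"ry":0,"rz":0},{"grip":0,"dx":0,"dy":0,"dz":0.2,"rx":0,"ry":0,"rz":0},{"grip":0,"dx":0,"dy":0,"dz":0,"rx":0,"ry":0,"rz":0}]';  python3 -m inch '[{"grip":0,"dx":0,"dy":0,"dz":0.1,"rx":0,"ry":0,"rz":0}]'; python3 st.py
```

```text
time: 9.2
tool_pos: [0.5385, -0.1246, 0.0944]
ee_rot: [3.137, -0.001, -0.086]
wrist_force: [0.2, -0.6, -1.0]
width: 0.0008
time: 9.32
tool_pos: [0.5387, -0.1244, 0.0919]
ee_rot: [3.137, -0.001, -0.086]
wrist_force: [1.0, -1.1, 0.9]
width: 0.0001
t 9.325 tcp [ 0.5387 -0.1244  0.0919] rpy [ 3.1372e+00 -9.0000e-04 -8.5600e-02] w 0.0001 F [ 1.04 -1.13  0.87] tipz 0.0779
key 1 units to tip z .09: [ 0.02 -4.44 -0.5 ]
key 2 units to tip z .09: [ 0.03 -2.2  -0.49]
key 3 units to tip z .09: [ 0.04  0.04 -0.48]
key 4 units to tip z .09: [ 0.04  2.28 -0.47]
rot units [ 0.05 -0.01 -0.05]
```

```bash
python3 -m inch '[{"grip":0,"dx":0,"dy":0,"dz":0.06,"rx":0,"ry":0,"rz":0}]'; python3 st.py|head -1
```

```text
time: 9.45
tool_pos: [0.5388, -0.1244, 0.0908]
ee_rot: [3.137, -0.001, -0.085]
wrist_force: [-1.9, -0.2, 2.9]
width: 0.0004
t 9.45 tcp [ 0.5388 -0.1244  0.0908] rpy [ 3.1369e+00 -1.1000e-03 -8.5400e-02] w 0.0004 F [-1.86 -0.2   2.85] tipz 0.0768
```

Key 3 is up, reading 2.9 N at 76.8 mm. On to key 4.

```bash
python3 -m inch '[{"grip":0,"dx":0,"dy":0,"dz":-0.5,"rx":0,"ry":0,"rz":0},{"grip":0,"dx":0,"dy":0.2,"dz":-0.3,"rx":0,"ry":0,"rz":0},{"grip":0,"dx":0,"dy":0.7,"dz":0,"rx":0,"ry":0,"rz":0},{"grip":0,"dx":0,"dy":0.7,"dz":0,"rx":0,"ry":0,"rz":0},{"grip":0,"dx":0,"dy":0.4,"dz":0,"rx":0,"ry":0,"rz":0},{"grip":0,"dx":0,"dy":0.1,"dz":0,"rx":0,"ry":0,"rz":0},{"grip":0,"dx":0,"dy":0,"dz":0,"rx":0,"ry":0,"rz":0}]';  python3 st.py
```

```text
time: 10.32
tool_pos: [0.5338, -0.1816, 0.1125]
ee_rot: [3.137, -0.002, -0.087]
wrist_force: [0.1, 0.3, 0.4]
width: 0.0004
t 10.325 tcp [ 0.5338 -0.1816  0.1125] rpy [ 3.1365e+00 -1.5000e-03 -8.7300e-02] w 0.0004 F [0.11 0.32 0.45] tipz 0.0985
key 1 units to tip z .09: [ 0.01 -6.74  0.31]
key 2 units to tip z .09: [ 0.02 -4.5   0.32]
key 3 units to tip z .09: [ 0.03 -2.26  0.33]
key 4 units to tip z .09: [ 0.04 -0.02  0.34]
rot units [ 0.06 -0.02 -0.07]
```

```bash
python3 -m inch '[{"grip":0,"dx":0.03,"dy":0,"dz":0.4,"rx":0,"ry":0,"rz":0},{"grip":0,"dx":0,"dy":0,"dz":0.2,"rx":0,"ry":0,"rz":0},{"grip":0,"dx":0,"dy":0,"dz":0,"rx":0,"ry":0,"rz":0}]';  python3 -m inch '[{"grip":0,"dx":0,"dy":0,"dz":0.1,"rx":0,"ry":0,"rz":0}]'; python3 st.py
```

```text
time: 10.7
tool_pos: [0.5342, -0.1805, 0.0956]
ee_rot: [3.138, 0.0, -0.086]
wrist_force: [-0.3, 0.1, -0.7]
width: 0.0006
time: 10.82
tool_pos: [0.5344, -0.1803, 0.0931]
ee_rot: [3.138, -0.0, -0.086]
wrist_force: [0.1, 0.5, -0.2]
width: 0.0003
t 10.825 tcp [ 0.5344 -0.1803  0.0931] rpy [ 3.1376e+00 -3.0000e-04 -8.5500e-02] w 0.0003 F [ 0.09  0.53 -0.23] tipz 0.0791
key 1 units to tip z .09: [-0.   -6.68 -0.46]
key 2 units to tip z .09: [ 0.01 -4.44 -0.45]
key 3 units to tip z .09: [ 0.02 -2.2  -0.44]
key 4 units to tip z .09: [ 0.02  0.04 -0.43]
rot units [ 0.05 -0.   -0.05]
```

```bash
python3 -m inch '[{"grip":0,"dx":0,"dy":0,"dz":0.08,"rx":0,"ry":0,"rz":0}]'; python3 st.py|head -1
```

```text
time: 10.95
tool_pos: [0.5343, -0.1803, 0.0913]
ee_rot: [3.137, -0.0, -0.085]
wrist_force: [-1.9, 1.1, 2.7]
width: 0.0003
t 10.95 tcp [ 0.5343 -0.1803  0.0913] rpy [ 3.1374 -0.     -0.0854] w 0.0003 F [-1.92  1.13  2.71] tipz 0.0773
```

Key 4 is up and tapped, reading 2.7 N at 77.3 mm. All four are done, so I'm going back to key 2, 4.46 units in -dy.

```bash
python3 -m inch '[{"grip":0,"dx":0,"dy":0,"dz":-0.5,"rx":0,"ry":0,"rz":0},{"grip":0,"dx":0,"dy":-0.2,"dz":-0.4,"rx":0,"ry":0,"rz":0},{"grip":0,"dx":0,"dy":-0.8,"dz":0,"rx":0,"ry":0,"rz":0},{"grip":0,"dx":0,"dy":-0.8,"dz":0,"rx":0,"ry":0,"rz":0},{"grip":0,"dx":0,"dy":-0.8,"dz":0,"rx":0,"ry":0,"rz":0},{"grip":0,"dx":0,"dy":-0.8,"dz":0,"rx":0,"ry":0,"rz":0},{"grip":0,"dx":0,"dy":-0.6,"dz":0,"rx":0,"ry":0,"rz":0},{"grip":0,"dx":0,"dy":-0.2,"dz":0,"rx":0,"ry":0,"rz":0},{"grip":0,"dx":0,"dy":0,"dz":0,"rx":0,"ry":0,"rz":0}]';  python3 st.py
```

```text
time: 12.08
tool_pos: [0.5436, -0.0651, 0.1152]
ee_rot: [3.139, -0.001, -0.081]
wrist_force: [0.2, -0.6, -0.1]
width: 0.0004
t 12.075 tcp [ 0.5436 -0.0651  0.1152] rpy [ 3.1387e+00 -8.0000e-04 -8.1000e-02] w 0.0004 F [ 0.21 -0.62 -0.14] tipz 0.1012
key 1 units to tip z .09: [ 0.04 -2.06  0.44]
key 2 units to tip z .09: [0.03 0.18 0.45]
key 3 units to tip z .09: [0.03 2.42 0.46]
key 4 units to tip z .09: [0.03 4.66 0.46]
rot units [ 0.03 -0.01  0.01]
```

```bash
python3 -m inch '[{"grip":0,"dx":0.03,"dy":0.2,"dz":0.4,"rx":0,"ry":0,"rz":0},{"grip":0,"dx":0,"dy":0,"dz":0.4,"rx":0,"ry":0,"rz":0},{"grip":0,"dx":0,"dy":0,"dz":0.1,"rx":0,"ry":0,"rz":0},{"grip":0,"dx":0,"dy":0,"dz":0,"rx":0,"ry":0,"rz":0}]'; python3 st.py
```

```text
time: 12.58
tool_pos: [0.5432, -0.0724, 0.0901]
ee_rot: [3.138, 0.001, -0.084]
wrist_force: [-0.5, 0.2, 0.6]
width: 0.0007
t 12.575 tcp [ 0.5432 -0.0724  0.0901] rpy [ 3.1382e+00  1.2000e-03 -8.3900e-02] w 0.0007 F [-0.47  0.22  0.56] tipz 0.0761
key 1 units to tip z .09: [ 0.02 -2.35 -0.57]
key 2 units to tip z .09: [ 0.02 -0.11 -0.56]
key 3 units to tip z .09: [ 0.03  2.13 -0.55]
key 4 units to tip z .09: [ 0.04  4.37 -0.54]
rot units [ 0.04  0.01 -0.03]
```

```bash
python3 -m inch '[{"grip":0,"dx":0,"dy":-0.11,"dz":0,"rx":0,"ry":0,"rz":0},{"grip":0,"dx":0,"dy":0,"dz":0.12,"rx":0,"ry":0,"rz":0},{"grip":0,"dx":0,"dy":0,"dz":0.12,"rx":0,"ry":0,"rz":0}]'; python3 st.py|head -1;  python3 -m inch '[{"grip":0,"dx":0,"dy":0,"dz":0.12,"rx":0,"ry":0,"rz":0}]';python3 st.py|head -1
```

```text
time: 12.95
tool_pos: [0.544, -0.0698, 0.0856]
ee_rot: [3.138, -0.0, -0.084]
wrist_force: [-3.1, 0.3, 8.6]
width: 0.0004
t 12.95 tcp [ 0.544  -0.0698  0.0856] rpy [ 3.1378e+00 -5.0000e-04 -8.4100e-02] w 0.0004 F [-3.09  0.27  8.6 ] tipz 0.0716
time: 13.08
tool_pos: [0.544, -0.0698, 0.0847]
ee_rot: [3.137, -0.001, -0.084]
wrist_force: [-6.1, 0.7, 13.4]
width: 0.0003
t 13.075 tcp [ 0.544  -0.0698  0.0847] rpy [ 3.1375e+00 -1.0000e-03 -8.3900e-02] w 0.0003 F [-6.13  0.7  13.38] tipz 0.0707
```

The force is higher than expected for this depth, and there is some side load. I'll hold for one row and look.

```bash
python3 -m inch '[{"grip":0,"dx":0,"dy":0,"dz":0.03,"rx":0,"ry":0,"rz":0}]';python3 st.py|head -3
python3 - <<'E'
from bench import cams
import cv2
p=cams.snapshot("side"); cv2.imwrite("pics/side_p.png",cv2.resize(p["frame"][205:320,270:400],None,fx=5,fy=5,interpolation=cv2.INTER_CUBIC)[:,:,::-1])
E
python3 st.py|head -1
```

```text
time: 13.2
tool_pos: [0.544, -0.0698, 0.0856]
ee_rot: [3.137, -0.001, -0.084]
wrist_force: [-2.4, 0.8, 5.7]
width: 0.0003
t 13.2 tcp [ 0.544  -0.0698  0.0856] rpy [ 3.1371e+00 -1.5000e-03 -8.3700e-02] w 0.0003 F [-2.4   0.77  5.71] tipz 0.0716
key 1 units to tip z .09: [-0.   -2.24 -0.75]
key 2 units to tip z .09: [ 0.   -0.   -0.74]
t 13.25 tcp [ 0.544  -0.0698  0.0857] rpy [ 3.1371e+00 -1.6000e-03 -8.3700e-02] w 0.0003 F [-3.29  0.5   5.35] tipz 0.0717
```

View pics/side_p.png

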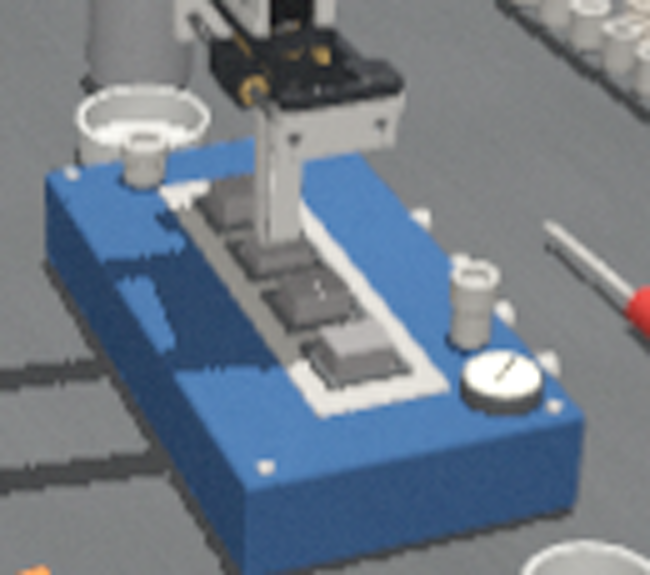

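The picture shows the tip squarely on key 2 at (280,250). Each row restarts from the measured pose, so small steps bleed off the load. I'll use larger steps.

```bash
python3 -m inch '[{"grip":0,"dx":0,"dy":0,"dz":0.2,"rx":0,"ry":0,"rz":0}]';python3 st.py|head -1; python3 -m inch '[{"grip":0,"dx":0,"dy":0,"dz":0.2,"rx":0,"ry":0,"rz":0}]';python3 st.py|head -1
```

```text
time: 13.38
tool_pos: [0.544, -0.0698, 0.0829]
ee_rot: [3.137, -0.002, -0.083]
wrist_force: [-5.0, 1.5, 8.8]
width: 0.0004
t 13.375 tcp [ 0.544  -0.0698  0.0829] rpy [ 3.1367e+00 -2.3000e-03 -8.3400e-02] w 0.0004 F [-5.01  1.47  8.76] tipz 0.0689
time: 13.5
tool_pos: [0.5441, -0.0698, 0.082]
ee_rot: [3.136, -0.004, -0.083]
wrist_force: [-9.4, 1.6, 23.8]
width: 0.0005
t 13.5 tcp [ 0.5441 -0.0698  0.082 ] rpy [ 3.1362 -0.0035 -0.0832] w 0.0005 F [-9.4   1.63 23.83] tipz 0.068
```

The tip reached the 68 mm end stop with 24 N, so I'm lifting off.

```bash
python3 -m inch '[{"grip":0,"dx":0,"dy":0,"dz":-0.4,"rx":0,"ry":0,"rz":0},{"grip":0,"dx":0,"dy":0,"dz":-0.8,"rx":0,"ry":0,"rz":0},{"grip":0,"dx":0,"dy":0,"dz":-1,"rx":0,"ry":0,"rz":0},{"grip":0,"dx":0,"dy":0,"dz":-1,"rx":0,"ry":0,"rz":0},{"grip":0,"dx":-0.8,"dy":0,"dz":-1,"rx":0,"ry":0,"rz":0},{"grip":0,"dx":-1,"dy":0,"dz":-1,"rx":0,"ry":0,"rz":0},{"grip":0,"dx":-1,"dy":0,"dz":0,"rx":0,"ry":0,"rz":0},{"grip":0,"dx":-1,"dy":0,"dz":0,"rx":0,"ry":0,"rz":0},{"grip":0,"dx":-1,"dy":0,"dz":0,"rx":0,"ry":0,"rz":0},{"grip":0,"dx":-1,"dy":0,"dz":0,"rx":0,"ry":0,"rz":0},{"grip":0,"dx":0,"dy":0,"dz":0,"rx":0,"ry":0,"rz":0},{"grip":0,"dx":0,"dy":0,"dz":0,"rx":0,"ry":0,"rz":0}]'
python3 - <<'E'
from bench import cams
import cv2
p=cams.snapshot("side"); cv2.imwrite("pics/side_e.png",cv2.resize(p["frame"][205:320,270:400],None,fx=5,fy=5,interpolation=cv2.INTER_CUBIC)[:,:,::-1])
p=cams.snapshot("top"); cv2.imwrite("pics/top_e.png",p["frame"][:,:,::-1])
E
```

```text
time: 15.0
tool_pos: [0.3971, -0.0566, 0.2171]
ee_rot: [3.134, -0.012, -0.082]
wrist_force: [-0.5, -0.3, 0.0]
width: 0.0002
```

View pics/side_e.png

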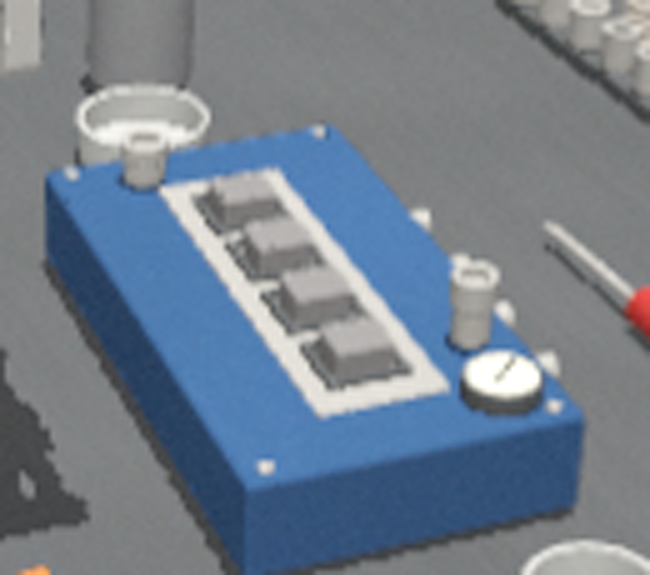

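View pics/top_e.png

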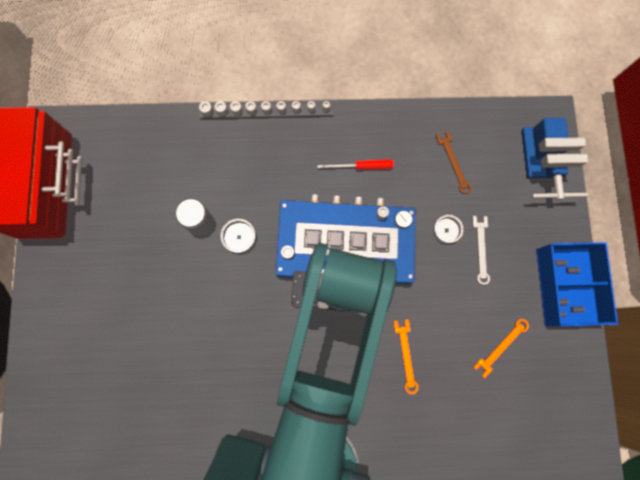

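The side view shows all four keys level: key 2's top, at (282,240), now shows the same side face as the rest. In the top view every loose part is where it started and the arm is clear. Handing in.

```bash
python3 -c "
from bench import robot
print(robot.close_job(),robot.get_obs()['time'])"
```

```text
the job is handed in; nothing more can be done
the job is handed in; nothing more can be done
```

The second key from the left was the latched one. It has been released, and the job was handed in at about 15 s; the hand-in gives no verdict.

- **Taps, left to right:** keys 1, 3 and 4 read 2.7–2.9 N with the tip at 76–77 mm, so they were up. None was pushed in more than about 2 mm. Key 2 gave no contact until 73.3 mm, where it held at 3.6 N without giving.
- **Release:** after all four taps I pressed key 2 to the 68 mm end stop, where the wrist force was 24 N, and lifted off.
- **Last checks:** by eye in the final side picture, all four keys stand level, though I did not re-measure key 2's height. The top picture shows the loose parts in the same places, and the arm was clear with about zero wrist force.
- **Did not go as expected:** on the way down key 2 pushed back harder than the figures given, 13.4 N at 70.7 mm with about 6 N sideways. I held, checked the tip was squarely on it, and pressed in larger steps. My first move command was also refused for missing fields, so nothing moved.

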